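# Set a stepped mandrel up on V-blocks for conductive painting

## Task

Set the stepped mandrel up for painting: stand one V-block in each end of the drip tray, on the middle of the tray's width and with the grooves in line along the tray, and lay the mandrel in the two grooves, centred over the tray with its thick end to the left - choose the blocks' ends so that it lies level. Then stand the paint jar behind the middle of the tray, about three centimetres clear of its rim, and lay the brush across the jar's lid, balanced at its middle; keep the jar upright all the time.

Things in the scene. Friction and masses are not known exactly. Their poses are not given: they have to be found in the camera images.
- drip_tray: shallow black drip tray with dried copper paint spots, fixed to the bench, 136 (x) x 206 (y) mm outside, 3 mm walls, rim 14 mm high over the bench; its inner floor, 130 x 200 mm, lies 3 mm over the bench. Origin: under its centre, on the bench. Its own +x points to the back (away from the robot), +y along its length to the left
- low_block: the low, wide one of two steel V-blocks: 28 mm long (x, the way the groove runs) x 56 mm wide (y) x 30 mm high, 0.35 kg; 90-degree groove in the top, 40 mm wide, 20 mm deep, its bottom line 10 mm over the underside. Its two flat 28 mm long sides (the +-y faces), 56 mm apart, are full height and the place to grip. Origin: centre of the underside.
- tall_block: the tall, narrow steel V-block: 28 mm long (x, the way the groove runs) x 44 mm wide (y) x 38 mm high, 0.35 kg; 90-degree groove 28 mm wide, 14 mm deep, its bottom line 24.1 mm over the underside. Grip its +-y faces, 44 mm apart. Origin: centre of the underside. Carry it clear of the power supply, a fixed box 163 mm high
- mandrel: stepped aluminium shaft, 200 mm long, 0.375 kg, lying on the bench. Its axis is its x; origin on the axis at mid length. Thick end to +x: 36 mm diameter from x = -14 to +100 mm; thin end to -x: 16 mm from x = -100 to -30 mm. It balances at about x = +28 mm, on the thick part: grip it there. In a V-groove its axis lies 1.414 x radius over the groove's bottom line (thick 25.5, thin 11.3 mm)
- paint_jar: closed paint jar with a flat dark screw lid, 48 mm diameter, 66 mm high, about 0.15 kg; its round wall is straight up to 45 mm. Origin: centre of the underside, z up
- paint_brush: paint brush lying on the bench, 147 mm long (x; bristles at the -x end), 9 mm wide and 9 mm high, about 15 g. Origin: centre of the underside, about where it balances
Things that resemble listed ones, but are neither listed nor needed, are in the scene too. What is shaped like the paint_jar but green or yellow is not meant.

How it is judged:
By the outcome, as a careful person would: the job done as asked, in the order asked, and still so for the second after the job is handed in, with the robot touching nothing.
It also fails if it takes over 136 s, if anything falls off the work surface, if the arm or the gripper's body presses on something with over 40 N, if the wrist force passes 120 N, or if a joint passes its speed limit or range.

## Robot

A 6-joint arm with a two-finger parallel gripper is mounted at the origin on a cart in front of the work surface, level with it; the furniture and walls round the work are solid. World frame = base frame: x ahead of the robot, y to its left, z up, the work surface at z = 0. Lengths are in m, angles in rad, forces in N, time in s.
With the tool pointing down it reaches from about 0.35 to 0.85 m from the base axis. Payload 8.1 kg.
Tool frame: the origin (TCP) lies on the centre line of the jaws, within the pads' length; the fingertips stand 25 mm ahead of it and the grasp point (between the pads) lies 6 mm ahead of it; z points along the fingers, y is the line along which they close (so a half turn about z gives the same grasp; the last joint's range is limited). The gripper opens to 93 mm and grips with 3 to 60 N. Pads are 15 mm wide; open, the fingers measure 128 mm over their backs; the gripper's body (75 mm by 188 mm) begins 65 mm behind the grasp point.
Start: joints at [1.069, 0.13, 1.488, -0, 1.523, -0.085], TCP at [0.243, 0.549, 0.244] pointing down, gripper open.
Joint ranges: [-2.96, 2.96], [-0.89, 2.26], [0.02, 2.5], [-1.34, 4.48], [0, 2.73], [-2.66, 2.66]. Speed limits (rad/s): [2.39, 2.39, 2.79, 3.14, 3.14, 3.14].

## Interface

Orientations are given as [roll, pitch, yaw] about the fixed x, y, z axes, in that order (R = Rz(yaw) Ry(pitch) Rx(roll)).
In Python, from station import manip gives the robot as it stands.
- The arm moves only by the tool play_rows, never from a script. Its argument "series" is one flat list of numbers, 5 for each row, row after row: the shift along the tool's x, y, z in m, then the turn about the tool's z in degrees, then the closure, from 0 (fully open) to 1 (shut). A call has 1 to 12 rows; each row is the pose to reach, as a shift and turn from the pose commanded when the call began, along the tool's axes at that moment; what a row does not reach only later rows make up. A row lasts 1/12 s, in which the tool goes at most 41.7 mm and 7.16 degrees, less where a joint would pass 70% of its speed; a pose out of reach is approached as far as the arm can. A call with a gripper value outside its range is refused whole. The fingers move at their own pace and stop on an object; the grip force is fixed at half the most. Time passes only in rows, so rows that repeat a pose let the fingers close. It gives the time, the measured TCP pose, the force, the opening and the grip force at its end, in the units of the state.
- manip.state(): the state, without advancing time (a new reading comes with each control period).
- manip.get_image(name): name is "scene" or "top" or "wrist"; returns the picture (400x640x3 uint8, blue, green, red); there is no depth.
- manip.get_calibration(name): a dict with "fx", "fy", "cx", "cy" (pixels), "k1" (the pictures are not rectified: a ray, as slopes to the right and down, at radius r is drawn at 1 + k1 r^2 times it, then the intrinsics apply), "rvec" (rotation vector, rad) and "tvec" (3), from world to camera coordinates, as OpenCV has them. Camera axes: x right, y down, z forward; pixel columns grow to the right and rows downward; lengths in m; the calibration is good to about 2 mm. A picture is of the moment at which its call begins: read the wrist's pose just before it. get_calibration takes no time and is no camera call; for the wrist camera it gives the pose at the moment of the call.
- manip.job_done(): hands the job in; it is judged then, once.
The state is a dict: "clock": time; "joints": joint angles; "qd": joint speeds; "joint_efforts": joint torques, N m; "eef_pos": TCP position; "tool_rot": TCP orientation; "ft_force": force on the tool from outside, world axes, zero at the start; "torque": the same for the moment, N m; "opening": finger opening in m; "grip_force": force on a finger pad.
Only numpy, scipy, OpenCV 4.12 (cv2) and the standard library are available. Lean on these libraries where they do the work, as an engineer would, in place of code of your own. Each camera call takes 0.05 s, during which the arm holds its last target. There are 200 camera calls.

## Working session

There is one attempt and no reset: what is moved stays moved. The work goes in short steps, Python scripts to look and compute and a tool call to move; the robot and the scene stay as the last step left them, time stands still between calls to the robot, and variables do not carry over. Pictures are saved under pics/ and viewed, at most 15 in all, crops included, and the job is handed in when it is done.

Besides the shell and the picture viewer there is one more tool, called after ">>>" as name(argument=value, ...), one argument or row to a line, values as JSON. play_rows: Moves the arm, as the interface text tells. Its arguments: {"type":"object","properties":{"series":{"type":"array"}},"required":["series"]}

```bash
ls; mkdir -p pics
cat > h.py <<'E'
import numpy as np, cv2
from station import manip
def ray(c,uv):
    u=(uv[0]-c["cx"])/c["fx"]; v=(uv[1]-c["cy"])/c["fy"]
    x,y=u,v
    for _ in range(20):
        s=1+c["k1"]*(x*x+y*y); x,y=u/s,v/s
    R=cv2.Rodrigues(np.array(c["rvec"],float))[0]; t=np.array(c["tvec"],float).ravel()
    return -R.T@t, R.T@np.array([x,y,1.])
def on(c,uv,z):
    o,d=ray(c,uv); return o+d*(z-o[2])/d[2]
def pix(c,P):
    R=cv2.Rodrigues(np.array(c["rvec"],float))[0]; p=R@np.array(P,float)+np.array(c["tvec"],float).ravel()
    x,y=p[:2]/p[2]; s=1+c["k1"]*(x*x+y*y)
    return np.array([c["fx"]*x*s+c["cx"],c["fy"]*y*s+c["cy"]])
E
python3 - <<'E'
from h import *
print(manip.state())
for n in("top","scene"):
    im=manip.get_image(n); cv2.imwrite(f"pics/{n}0.png",im); c=manip.get_calibration(n); print(n,c, ray(c,(320,200)))
E
```

```text
pics
{'clock': 0.0, 'joints': array([ 1.06860041e+00,  1.31183439e-01,  1.48928981e+00, -1.32659962e-05,
        1.52301040e+00, -8.53970187e-02]), 'qd': array([ 0.00040041, -0.00121514,  0.00156712,  0.00068857,  0.00048822,
        0.00181392]), 'joint_efforts': array([ 1.03999020e-03, -5.59808135e+01, -4.91774869e+01,  7.68421311e-02,
        3.52886994e-02, -2.43086952e-04]), 'eef_pos': array([0.24262413, 0.54816927, 0.24256833]), 'tool_rot': array([-3.13970742e+00, -1.48087883e-04,  2.72479426e+00]), 'ft_force': array([-0.28912688,  0.79054226, -0.09030469]), 'torque': array([ 0.0681226 ,  0.01067275, -0.0474141 ]), 'grip_force': 0.0, 'opening': 0.093091981510368}
top {'fx': 367.9086134953148, 'fy': 367.9086134953148, 'cx': 312.4884488466141, 'cy': 195.53305978707908, 'k1': -0.07795280540752815, 'rvec': array([ 2.16026692, -2.19943078,  0.02796615]), 'tvec': array([0.05943447, 0.5248102 , 0.91579942])} (array([0.47509922, 0.02385457, 0.94411783]), array([ 0.04198811,  0.00790587, -0.99936921]))
scene {'fx': 433.5050837299878, 'fy': 433.5050837299878, 'cx': 320.330076498649, 'cy': 199.73242420581477, 'k1': -0.053569991658252436, 'rvec': array([ 2.24872051, -0.89684017,  0.34091609]), 'tvec': array([-0.36999024,  0.34326502,  0.74432165])} (array([ 0.09934077, -0.44409532,  0.77566045]), array([ 0.46115597,  0.50005727, -0.73299308]))
```

View pics/top0.png

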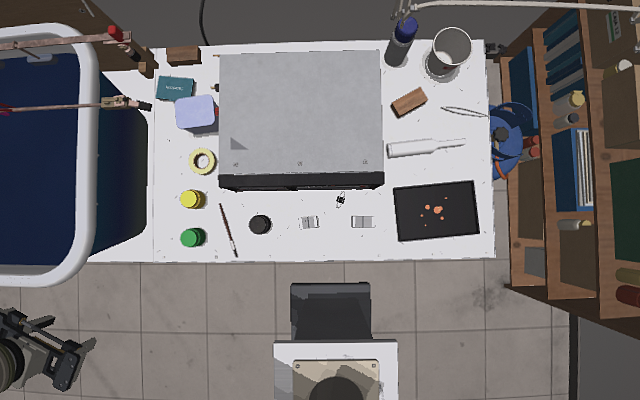

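View pics/scene0.png

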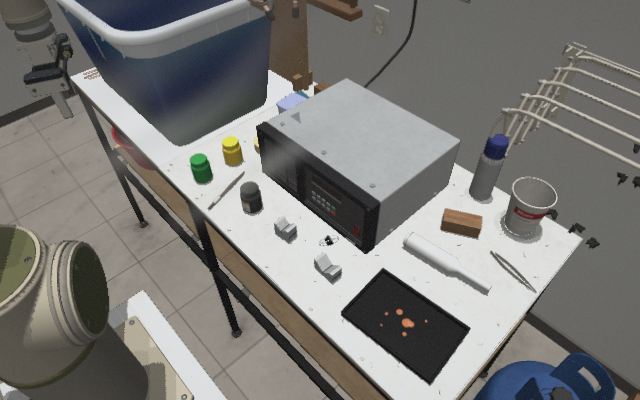

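The top view shows the tray at (436,211), two V-blocks at (310,222) and (363,222), the mandrel at (427,147) with its thick end left, and the brush at (228,230). Three jars fit the shape: green (192,238), yellow (192,199) and dark (260,224). Only the dark one fits the description. Next is one enlarged crop to confirm.

Run:
```python
from h import *
t=cv2.imread("pics/top0.png"); s=cv2.imread("pics/scene0.png")
a=cv2.resize(t[185:265,180:390],None,fx=3.8,fy=3.8,interpolation=cv2.INTER_CUBIC)
b=cv2.resize(s[170:290,200:480],None,fx=2.4,fy=2.4,interpolation=cv2.INTER_CUBIC)
o=np.zeros((a.shape[0]+b.shape[0],800,3),np.uint8); o[:a.shape[0],:a.shape[1]]=a; o[a.shape[0]:,:b.shape[1]]=b
cv2.imwrite("pics/crop1.png",o); print(o.shape)
c=manip.get_calibration("top")
g=cv2.cvtColor(t,cv2.COLOR_BGR2GRAY)
m=((g<70)*255).astype(np.uint8); m[:175]=0;m[265:]=0;m[:,:200]=0;m[:,490:]=0
m=cv2.morphologyEx(m,cv2.MORPH_CLOSE,np.ones((15,15)))
for k in cv2.findContours(m,0,2)[0]:
    if cv2.contourArea(k)<50: continue
    r=cv2.minAreaRect(k); z=.014 if r[0][0]>390 else .066
    print(r, on(c,r[0],z)[:2]); 
    if r[0][0]>390: P=np.array([on(c,p,z)[:2] for p in cv2.boxPoints(r)]); print(P, np.linalg.norm(np.diff(P,axis=0),axis=1))
for n,uv,z in [("PSU fr",(383,172),.163),("PSU fl",(219,172),.163),("mL",(387,150),.018),("mR",(466,143),.008),("B1",(310,222),.038),("B2",(363,222),.03),("br a",(220,204),.005),("br b",(236,256),.005),("jar",(260,224),.066)]:
    print(n,on(c,uv,z)[:2])
```

```text
(592, 800, 3)
((202.5, 236.5), (15.0, 5.0), 90.0) [0.42884211 0.31620271]
((259.5, 224.0), (18.0, 21.0), 90.0) [0.45708894 0.1767449 ]
((435.7724304199219, 210.37014770507812), (53.96467590332031, 81.82003021240234), 84.17366027832031) [ 0.48248763 -0.26076969]
[[ 0.5419496  -0.15231833]
 [ 0.55934542 -0.36133838]
 [ 0.42288415 -0.37018977]
 [ 0.40651135 -0.16244237]] [0.20974269 0.13674803 0.20839158]
((300.5, 189.0), (28.0, 165.0), 90.0) [0.53922563 0.07702605]
PSU fr [ 0.56508082 -0.10521532]
PSU fl [0.57246396 0.2471579 ]
mL [ 0.63767614 -0.14102371]
mR [ 0.65436814 -0.3480078 ]
B1 [0.45947547 0.0565922 ]
B2 [ 0.45705501 -0.0743169 ]
br a [0.5089025  0.28989731]
br b [0.37475952 0.24913695]
jar [0.45707111 0.17553751]
```

View pics/crop1.png

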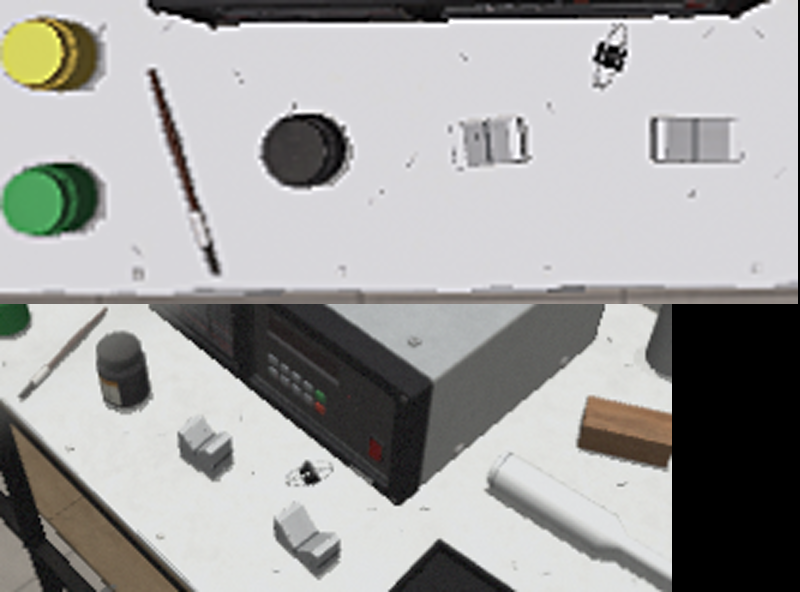

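Confirmed: the left block at (310,222) is the narrow, tall one and the right block at (363,222) is the wide, low one. The dark jar is at (260,224) and the brush at (228,230). I'll move to a hover over the blocks.

```bash
cat >> h.py <<'E'
def go(x,y,z,yaw=None,sym=True):
    s=manip.state(); r,p,w=s["tool_rot"]
    from scipy.spatial.transform import Rotation as Ro
    R=Ro.from_euler("xyz",[r,p,w]).as_matrix()
    d=R.T@(np.array([x,y,z])-s["eef_pos"])
    t=0
    if yaw is not None:
        t=-np.degrees((yaw-w+np.pi/2)%np.pi-np.pi/2)
    print("shift",d.round(4),"turn %.1f"%t,"rows>=",int(max(np.linalg.norm(d)/.0417,abs(t)/7.16))+1, "| at",s["eef_pos"].round(4),"yaw",np.degrees(w).round(2),"t",round(s["clock"],2),"op",s["opening"].round(4),"q6",s["joints"][5].round(2),"F",np.round(s["ft_force"],1))
E
python3 -c "
from h import *
import math
go(.45,-.01,.24,math.pi)"
```

```text
Traceback (most recent call last):
  File "h.py", line 24, in go
    print("shift",d.round(4),"turn %.1f"%t,"rows>=",int(max(np.linalg.norm(d)/.0417,abs(t)/7.16))+1, "| at",s["eef_pos"].round(4),"yaw",np.degrees(w).round(2),"t",round(s["clock"],2),"op",s["opening"].round(4),"q6",s["joints"][5].round(2),"F",np.round(s["ft_force"],1))
                                                                                                                                                                                            ^^^^^^^^^^^^^^^^^^
AttributeError: 'float' object has no attribute 'round'
```

```bash
sed -i 's/s\["opening"\].round(4)/round(s["opening"],4)/' h.py
python3 -c "
from h import *
import math
go(.45,-.01,.24,math.pi)"
```

```text
shift [-0.4156 -0.4265  0.0034] turn -23.9 rows>= 15 | at [0.2427 0.5482 0.2427] yaw 156.12 t 0.1 op 0.093 q6 -0.09 F [-0.4  0.  -0.2]
```

>>> play_rows(
  series=[-0.028,-0.028,0,-2,0,-0.056,-0.057,0,-4,0,-0.084,-0.085,0,-6,0,-0.112,-0.114,0,-8,0,-0.14,-0.142,0,-10,0,-0.168,-0.17,0,-12,0,-0.196,-0.2,0,-14,0,-0.224,-0.228,0,-16,0,-0.252,-0.257,0,-18,0,-0.28,-0.286,0,-20,0,-0.308,-0.315,0,-22,0,-0.334,-0.342,0,-23.9,0],
)

```text
clock: 1.1
eef_pos: [0.4099, 0.0985, 0.2435]
tool_rot: [-3.141, 0.0, -3.14]
ft_force: [1.3, 0.1, -0.1]
opening: 0.0928
grip_force: 0.0
```

```bash
python3 -c "
from h import *
import math
go(.45,-.01,.24,math.pi)"
```

```text
shift [-0.0399 -0.1086  0.0035] turn 0.1 rows>= 3 | at [0.4099 0.0985 0.2435] yaw -179.88 t 1.1 op 0.0928 q6 -1.46 F [ 1.3  0.1 -0.1]
```

>>> play_rows(
  series=[-0.01,-0.027,0,0,0,-0.02,-0.054,0,0,0,-0.03,-0.081,0,0,0,-0.04,-0.1,0,0,0,-0.04,-0.1,0,0,0,-0.04,-0.1,0,0,0],
)

```text
clock: 1.6
eef_pos: [0.4497, 0.0, 0.2431]
tool_rot: [3.141, -0.001, 3.139]
ft_force: [-0.4, 0.2, -0.1]
opening: 0.093
grip_force: 0.0
```

```bash
python3 -c "
from h import *
import math
go(.45,-.01,.24,math.pi)
c=manip.get_calibration('wrist'); im=manip.get_image('wrist'); cv2.imwrite('pics/w1.png',im); np.save('w1.npy',c,allow_pickle=True); print(c,ray(c,(320,200)))
for P in [(.4595,.0566,.038),(.457,-.0743,.03),(.45,-.01,0),(.42,-.16,.014)]: print(pix(c,P))"
```

```text
shift [-0.0004 -0.01    0.0031] turn -0.1 rows>= 1 | at [0.4497 0.     0.2431] yaw 179.88 t 1.6 op 0.093 q6 -1.68 F [-0.4  0.2 -0.1]
{'fx': 283.45634509213835, 'fy': 283.45634509213835, 'cx': 321.44441091436806, 'cy': 200.8220081623489, 'k1': -0.042624561335259804, 'rvec': array([-2.08537212, -2.08031144, -0.27161492]), 'tvec': array([-0.00049773, -0.46299483,  0.27379831])} (array([ 0.37719224, -0.0004331 ,  0.38347856]), array([ 0.25389481, -0.00566962, -0.96723299]))
[367.07932784 193.42616808]
[263.87544153 190.32611434]
[314.59720783 180.40249679]
[199.75454078 160.30384606]
```

View pics/w1.png

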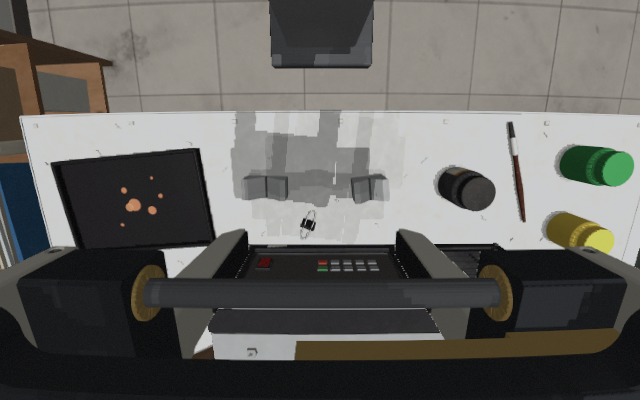

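The wrist view shows the low block at (266,187), the tall one at (369,188), the tray at (135,200), the jar at (467,187) and the brush from (511,125) to (523,220). I'll enlarge the blocks for edges.

Run:
```python
from h import *
im=cv2.imread("pics/w1.png"); 
a=cv2.resize(im[165:210,235:295],None,fx=6.6,fy=6.6,interpolation=cv2.INTER_CUBIC);b=cv2.resize(im[165:210,340:400],None,fx=6.6,fy=6.6,interpolation=cv2.INTER_CUBIC)
cv2.imwrite("pics/w1c.png",cv2.convertScaleAbs(np.hstack([a,b]),alpha=1.6))
c=np.load("w1.npy",allow_pickle=True).item()
g=cv2.cvtColor(im,cv2.COLOR_BGR2GRAY); m=((g<60)*255).astype(np.uint8); m[:140]=0; m[238:]=0; m[:,240:]=0; m[:,:45]=0
m=cv2.morphologyEx(m,cv2.MORPH_CLOSE,np.ones((9,9)))
k=max(cv2.findContours(m,0,2)[0],key=cv2.contourArea)
# robust edge fits of the three visible sides on z=.014
P=np.array([on(c,p[0],.014)[:2] for p in k])
q=k[:,0]
def fit(sel):
    v=cv2.fitLine(P[sel].astype(np.float32),cv2.DIST_HUBER,0,.001,.001).ravel(); return v
top=fit((q[:,1]<172)&(q[:,0]>70)&(q[:,0]<190)); 
lft=fit((q[:,0]<82)&(q[:,1]>175)&(q[:,1]<232)); rgt=fit((q[:,0]>195)&(q[:,1]>160)&(q[:,1]<230))
for n,v in(("front",top),("right",lft),("left",rgt)): print(n,v,np.degrees(np.arctan2(v[1],v[0])))
for u in[(53,163),(200,149)]: print(on(c,u,.014)[:2])
```

```text
front [ 0.08420933 -0.9964481   0.41194698 -0.25652328] -85.16943
right [ 0.99722296  0.07447361  0.47293437 -0.36435708] 4.270978
left [ 0.9966162   0.08219566  0.47379228 -0.15549204] 4.7147837
[ 0.42128928 -0.36513763]
[ 0.40535648 -0.15810349]
```

View pics/w1c.png

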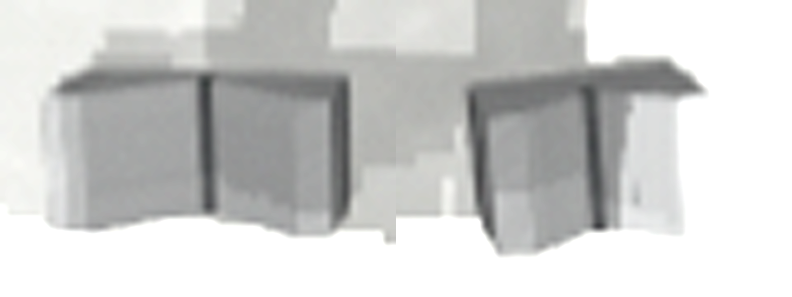

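Run:
```python
from h import *
import math
c=np.load("w1.npy",allow_pickle=True).item()
f=lambda x,X,Y:(x+X/6.6,165+Y/6.6)
for n,a,b,z in[("low",f(235,203,76),f(235,208,214),.010),("tall",f(340,188,86),f(340,204,229),.0241)]:
    A,B=on(c,a,z)[:2],on(c,b,z)[:2]; d=B-A; print(n,A,B,"mid",(A+B)/2,"len",np.linalg.norm(d),"yaw",np.degrees(np.arctan2(d[1],d[0])))
for n,X,Y,z in[("low top R near",332,97,.03),("low topR far",330,233,.03),("low top L far",50,228,.03),("low base L near",50,95,.03)]:
    print(n,on(c,f(235,X,Y),z)[:2])
for n,X,Y in[("tall L near",82-8,92),("tall L far",105,250),("tall R near",305,92),("R far",284,233)]:
    print(n,on(c,f(340,X,Y),.038)[:2])
# mapping note
```

```text
low [ 0.4426246  -0.07494397] [ 0.47142504 -0.07541111] mid [ 0.45702482 -0.07517754] len 0.028804222749649614 yaw -0.9292570447916413
tall [0.44246309 0.05992842] [0.47127782 0.06425908] mid [0.45687045 0.06209375] len 0.029138348560873658 yaw 8.547209912505451
low top R near [ 0.44328886 -0.04634675]
low topR far [ 0.47027249 -0.04767683]
low top L far [ 0.46912385 -0.10261844]
low base L near [ 0.44269464 -0.10068473]
tall L near [0.44104627 0.03623821]
tall L far [0.47175183 0.04292675]
tall R near [0.44110328 0.07965909]
R far [0.46846638 0.07714476]
```

```bash
python3 -c "
from h import *
import math
go(.457,-.075,.033,math.radians(178.5))"
```

```text
shift [-0.0078 -0.0759  0.2102] turn 1.5 rows>= 6 | at [0.4495 0.0008 0.2432] yaw 179.95 t 1.65 op 0.093 q6 -1.68 F [-0.2  0.7 -0.1]
```

>>> play_rows(
  series=[-0.004,-0.038,0.01,1,0,-0.0075,-0.075,0.02,1.5,0,-0.0075,-0.075,0.055,1.5,0,-0.0075,-0.075,0.09,1.5,0,-0.0075,-0.075,0.125,1.5,0,-0.0075,-0.075,0.155,1.5,0,-0.0075,-0.075,0.18,1.5,0,-0.0075,-0.075,0.2,1.5,0,-0.0075,-0.075,0.21,1.5,0,-0.0075,-0.075,0.21,1.5,0],
)

```text
clock: 2.48
eef_pos: [0.4552, -0.0726, 0.0312]
tool_rot: [3.14, -0.005, 3.117]
ft_force: [-0.7, -0.0, -0.6]
opening: 0.093
grip_force: 0.0
```

>>> play_rows(
  series=[0,0,0,0,0.3,0,0,0,0,0.6,0,0,0,0,0.7,0,0,0,0,0.7,0,0,0,0,0.7,0,0,0,0,0.7,0,0,0,0,0.7,0,0,0,0,0.7],
)

```text
clock: 3.15
eef_pos: [0.4578, -0.0745, 0.0342]
tool_rot: [-3.141, 0.001, 3.116]
ft_force: [-1.3, 0.6, 5.4]
opening: 0.0556
grip_force: 30.0
```

>>> play_rows(
  series=[0,0,-0.015,0,0.7,0,0,-0.04,0,0.7,0,0,-0.07,0,0.7,0,0,-0.1,0,0.7,0,0,-0.13,0,0.7,0,0,-0.14,0,0.7,0,0,-0.14,0,0.7],
)

```text
clock: 3.73
eef_pos: [0.4591, -0.0748, 0.1762]
tool_rot: [-3.14, 0.005, 3.116]
ft_force: [0.5, 0.0, -3.4]
opening: 0.0557
grip_force: 30.0
```

```bash
python3 -c "
from h import *
import math
go(.4746,-.1823,.17,math.radians(94.7))"
```

```text
shift [-0.0182 -0.1071  0.0064] turn 83.8 rows>= 12 | at [ 0.4591 -0.0748  0.1762] yaw 178.51 t 3.73 op 0.0557 q6 -1.82 F [ 0.5  0.  -3.4]
```

>>> play_rows(
  series=[-0.0015,-0.009,0,7,0.7,-0.003,-0.018,0,14,0.7,-0.0045,-0.027,0,21,0.7,-0.006,-0.036,0,28,0.7,-0.0075,-0.045,0,35,0.7,-0.009,-0.054,0,42,0.7,-0.0105,-0.063,0,49,0.7,-0.012,-0.072,0,56,0.7,-0.0135,-0.081,0,63,0.7,-0.015,-0.09,0,70,0.7,-0.0165,-0.1,0.003,77,0.7,-0.018,-0.107,0.006,83.8,0.7],
)

```text
clock: 4.73
eef_pos: [0.4713, -0.1818, 0.1642]
tool_rot: [-3.138, -0.002, 1.647]
ft_force: [0.2, 0.6, -3.2]
opening: 0.0557
grip_force: 30.0
```

>>> play_rows(
  series=[0,0,0,0,0.7,0,0,0,0,0.7],
)

```text
clock: 4.9
eef_pos: [0.4712, -0.1811, 0.1648]
tool_rot: [-3.138, -0.003, 1.656]
ft_force: [0.1, 0.7, -3.1]
opening: 0.0557
grip_force: 30.0
```

```bash
python3 -c "
from h import *
import math
go(.4746,-.1823,.0375,math.radians(94.7))
c=manip.get_calibration('wrist'); im=manip.get_image('wrist'); cv2.imwrite('pics/w2.png',im); np.save('w2.npy',c,allow_pickle=True); print(ray(c,(320,200)))"
```

```text
shift [-0.0018  0.0038  0.1273] turn 0.2 rows>= 4 | at [ 0.4712 -0.1811  0.1648] yaw 94.89 t 4.9 op 0.0557 q6 -0.55 F [ 0.1  0.7 -3.1]
(array([ 0.46436158, -0.11088993,  0.30524017]), array([ 0.01270379, -0.25285688, -0.96743805]))
```

View pics/w2.png

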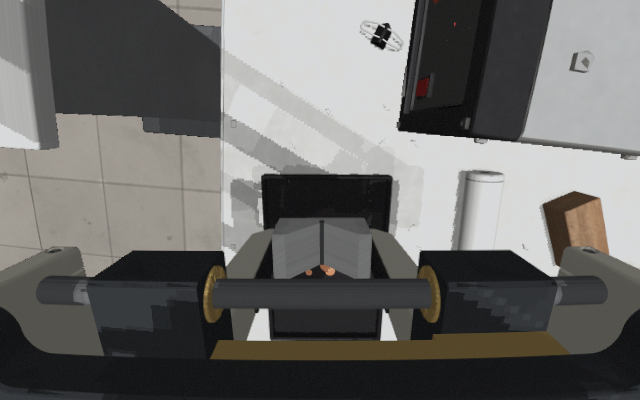

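The wrist view shows the tray's left rim corners at about (263,176) and (391,175). The block is held square over it and the mandrel's thick end is at (485,178).

Run:
```python
from h import *
c=np.load("w2.npy",allow_pickle=True).item()
im=cv2.imread("pics/w2.png"); g=cv2.cvtColor(im,cv2.COLOR_BGR2GRAY)
m=((g<60)*255).astype(np.uint8); m[:165]=0;m[214:]=0;m[:,:255]=0;m[:,400:]=0
k=max(cv2.findContours(m,0,2)[0],key=cv2.contourArea)[:,0].astype(float)
P=np.array([on(c,p,.014)[:2] for p in k])
def F(s): return cv2.fitLine(P[s].astype(np.float32),cv2.DIST_HUBER,0,.001,.001).ravel()
e=F((k[:,1]<180)&(k[:,0]>272)&(k[:,0]<382)); l=F((k[:,0]<272)&(k[:,1]>182)&(k[:,1]<210)); r=F((k[:,0]>382)&(k[:,1]>182)&(k[:,1]<210))
for v in(e,l,r): print(v,np.degrees(np.arctan2(v[1],v[0]))%180)
def X(a,b):
    t=np.linalg.solve(np.array([a[:2],-b[:2]]).T,b[2:]-a[2:]); return a[2:]+t[0]*a[:2]
A,B=X(e,l),X(e,r); d=B-A; print("corners",A,B,np.linalg.norm(d)); yt=np.array([-d[1],d[0]])/np.linalg.norm(d)
print("yaw",np.degrees(np.arctan2(d[1],d[0])),"origin",(A+B)/2-yt*.103)
for Z,n in((.148,"blk")):
  pass
```

```text
[ 0.74514306 -0.6669046   0.41876575 -0.1637683 ] 138.17139
[ 0.06663384 -0.9977775   0.4067694  -0.18503776] 93.82067
[ 0.08171493 -0.99665576  0.5413333  -0.17363565] 94.68715
corners [ 0.40449607 -0.15099691] [ 0.55016655 -0.2813723 ] 0.19549331
yaw -41.828617 origin [ 0.40864012 -0.29293436]Traceback (most recent call last):
  File "<stdin>", line 14, in <module>
TypeError: cannot unpack non-iterable float object
```

>>> play_rows(
  series=[-0.001,0.002,0.02,0,0.7,-0.002,0.004,0.045,0,0.7,-0.002,0.004,0.07,0,0.7,-0.002,0.004,0.09,0,0.7,-0.002,0.004,0.1,0,0.7,-0.002,0.004,0.105,0,0.7,-0.002,0.004,0.105,0,0.7,-0.002,0.004,0.105,0,0.7],
)

```text
clock: 5.62
eef_pos: [0.4774, -0.1834, 0.0635]
tool_rot: [3.141, 0.001, 1.654]
ft_force: [0.1, 0.6, -3.0]
opening: 0.0557
grip_force: 30.0
```

```bash
python3 -c "
from h import *
import math
go(.4745,-.1823,.037,math.radians(94.65))"
```

```text
shift [ 0.0014 -0.0028  0.0265] turn 0.1 rows>= 1 | at [ 0.4774 -0.1834  0.0635] yaw 94.79 t 5.62 op 0.0557 q6 -0.55 F [ 0.1  0.6 -3. ]
```

>>> play_rows(
  series=[0.001,-0.002,0.008,0,0.7,0.001,-0.002,0.015,0,0.7,0.001,-0.002,0.019,0,0.7,0.001,-0.002,0.019,0,0.7,0.001,-0.002,0.019,0,0.7],
)

```text
clock: 6.03
eef_pos: [0.4744, -0.1824, 0.0433]
tool_rot: [-3.141, -0.0, 1.653]
ft_force: [0.1, 1.1, -3.4]
opening: 0.0558
grip_force: 30.0
```

```bash
python3 -c "
from h import *
import math
go(.4745,-.1823,.037,math.radians(94.65))
manip.get_image('top')
go(.4745,-.1823,.037,math.radians(94.65))
im=manip.get_image('top')
cv2.imwrite('pics/t2.png',im)
go(.4745,-.1823,.037,math.radians(94.65))
"
```

```text
shift [0.0001 0.0001 0.0063] turn 0.1 rows>= 1 | at [ 0.4744 -0.1824  0.0433] yaw 94.72 t 6.03 op 0.0558 q6 -0.55 F [ 0.1  1.1 -3.4]
shift [ 0.0003 -0.0002  0.0066] turn 0.1 rows>= 1 | at [ 0.4747 -0.1826  0.0436] yaw 94.72 t 6.08 op 0.0561 q6 -0.55 F [ 0.2  0.7 -3.3]
shift [ 0.0004 -0.0003  0.0069] turn 0.1 rows>= 1 | at [ 0.4749 -0.1827  0.0439] yaw 94.72 t 6.13 op 0.0557 q6 -0.55 F [-0.1  0.  -3.1]
```

Good. Lower until contact.

>>> play_rows(
  series=[0,0,0.003,0,0.7,0,0,0.005,0,0.7,0,0,0.0065,0,0.7,0,0,0.0065,0,0.7,0,0,0.0065,0,0.7],
)

```text
clock: 6.55
eef_pos: [0.4748, -0.1826, 0.0373]
tool_rot: [3.142, 0.0, 1.653]
ft_force: [0.0, 1.0, 0.3]
opening: 0.0558
grip_force: 30.0
```

>>> play_rows(
  series=[0,0,0,0,0.26,0,0,0,0,0.26,0,0,0,0,0.26,0,0,-0.01,0,0.26,0,0,-0.035,0,0.26,0,0,-0.065,0,0.26,0,0,-0.1,0,0.2,0,0,-0.13,0,0,0,0,-0.13,0,0,0,0,-0.13,0,0],
)

```text
clock: 7.38
eef_pos: [0.4765, -0.1834, 0.1706]
tool_rot: [3.136, 0.003, 1.653]
ft_force: [0.5, 0.0, -0.1]
opening: 0.0897
grip_force: 0.0
```

```bash
python3 -c "
from h import *
import math
go(.457,.061,.16,math.radians(8.5))"
```

```text
shift [0.2452 0.0007 0.0098] turn 86.2 rows>= 13 | at [ 0.4765 -0.1834  0.1706] yaw 94.72 t 7.38 op 0.0897 q6 -0.55 F [ 0.5  0.  -0.1]
```

>>> play_rows(
  series=[0.02,0,0,7,0,0.04,0,0,14,0,0.06,0,0,21,0,0.08,0,0,28,0,0.1,0,0,35,0,0.12,0,0,42,0,0.14,0,0,49,0,0.16,0,0,56,0,0.18,0,0,63,0,0.2,0,0,70,0,0.225,0,0.005,77,0,0.245,0,0.01,84,0],
)

```text
clock: 8.38
eef_pos: [0.4535, 0.063, 0.1559]
tool_rot: [-3.141, 0.002, 0.181]
ft_force: [0.6, 0.2, 0.8]
opening: 0.0929
grip_force: 0.0
```

>>> play_rows(
  series=[0,0,0,2,0,0,0,0,2,0,0,0,0,2,0],
)

```text
clock: 8.63
eef_pos: [0.4537, 0.0617, 0.156]
tool_rot: [-3.142, 0.002, 0.155]
ft_force: [0.2, -0.6, 0.3]
opening: 0.0929
grip_force: 0.0
```

```bash
python3 -c "
from h import *
import math
go(.457,.061,.038,math.radians(8.5))
c=manip.get_calibration('wrist'); im=manip.get_image('wrist'); np.save('w3.npy',c,allow_pickle=True)
p=pix(c,(.457,.061,.03)).astype(int); print(p,im.shape)
x0,y0=max(p[0]-50,0),max(p[1]-40,0); print(x0,y0)
cv2.imwrite('pics/w3.png',im); cv2.imwrite('pics/w3c.png',cv2.resize(im[y0:y0+80,x0:x0+100],None,fx=6,fy=6,interpolation=cv2.INTER_CUBIC))"
```

```text
shift [0.0034 0.0012 0.118 ] turn 0.4 rows>= 3 | at [0.4537 0.0617 0.156 ] yaw 8.86 t 8.63 op 0.0929 q6 1.44 F [ 0.2 -0.6  0.3]
[322 196] (400, 640, 3)
272 156
```

View pics/w3c.png

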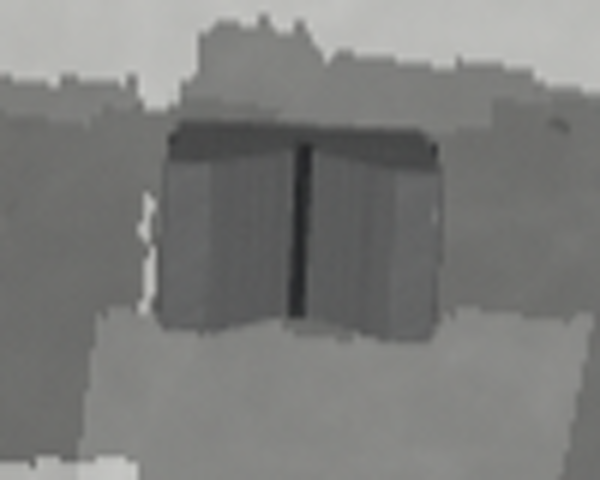

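The crop shows the tall block square in the jaws, with its groove from (322.8,180.2) to (321.3,209) in full-image pixels.

```bash
python3 -c "
from h import *
import math
c=np.load('w3.npy',allow_pickle=True).item()
A=on(c,(322.8,180.2),.0241)[:2];B=on(c,(321.3,209),.0241)[:2];d=B-A;print(A,B,(A+B)/2,np.linalg.norm(d),np.degrees(np.arctan2(d[1],d[0])))
m=(A+B)/2
go(m[0],m[1],.038,math.radians(8.5))"
```

```text
[0.47162353 0.06271407] [0.44243559 0.05965552] [0.45702956 0.06118479] 0.029347753554780774 -174.01792207651036
shift [0.0031 0.0006 0.1184] turn 0.3 rows>= 3 | at [0.4541 0.0613 0.1564] yaw 8.83 t 8.68 op 0.0931 q6 1.44 F [-0.4  0.6 -0.4]
```

>>> play_rows(
  series=[0.002,0,0.03,1,0,0.003,0,0.06,2,0,0.003,0,0.085,2,0,0.003,0,0.105,2,0,0.003,0,0.116,2,0,0.003,0,0.118,2,0,0.003,0,0.118,2,0.4,0.003,0,0.118,2,0.8,0.003,0,0.118,2,0.8,0.003,0,0.118,2,0.8,0.003,0,0.118,2,0.8,0.003,0,0.118,2,0.8],
)

```text
clock: 9.68
eef_pos: [0.4581, 0.0621, 0.0399]
tool_rot: [3.141, -0.001, 0.117]
ft_force: [0.1, 0.4, 0.3]
opening: 0.0577
grip_force: 0.0
```

>>> play_rows(
  series=[0,0,0,0,0.8,0,0,0,0,0.8,0,0,0,0,0.8],
)

```text
clock: 9.93
eef_pos: [0.4576, 0.0621, 0.0393]
tool_rot: [-3.142, -0.0, 0.117]
ft_force: [-0.3, 0.1, 1.3]
opening: 0.044
grip_force: 30.0
```

>>> play_rows(
  series=[0,0,-0.015,0,0.8,0,0,-0.04,0,0.8,0,0,-0.07,0,0.8,0,0,-0.1,0,0.8,0,0,-0.13,0,0.8,0,0,-0.14,0,0.8,0,0,-0.14,0,0.8],
)

```text
clock: 10.52
eef_pos: [0.4593, 0.0622, 0.1818]
tool_rot: [3.141, -0.005, 0.117]
ft_force: [0.1, 0.2, -3.4]
opening: 0.0439
grip_force: 30.0
```

```bash
python3 -c "
from h import *
import math
go(.4873,-.3377,.18,math.radians(94.65))"
```

```text
shift [-0.0191  0.4004  0.0019] turn -87.9 rows>= 13 | at [0.4593 0.0622 0.1818] yaw 6.72 t 10.52 op 0.0439 q6 1.48 F [ 0.1  0.2 -3.4]
```

>>> play_rows(
  series=[0,0.03,0,-6.5,0.8,-0.002,0.06,0,-13,0.8,-0.004,0.09,0,-20,0.8,-0.005,0.12,0,-26,0.8,-0.007,0.15,0,-33,0.8,-0.008,0.18,0,-39,0.8,-0.01,0.21,0,-46,0.8,-0.011,0.24,0,-52,0.8,-0.013,0.27,0,-59,0.8,-0.014,0.3,0,-65,0.8,-0.016,0.33,0,-72,0.8,-0.017,0.36,0,-79,0.8],
)

```text
clock: 11.52
eef_pos: [0.4812, -0.298, 0.1753]
tool_rot: [-3.138, -0.003, 1.502]
ft_force: [0.8, -0.5, -2.9]
opening: 0.0439
grip_force: 30.0
```

```bash
python3 -c "
from h import *
import math
go(.4873,-.3377,.18,math.radians(94.65))"
```

```text
shift [-0.0391  0.0088 -0.0048] turn -8.6 rows>= 2 | at [ 0.4812 -0.298   0.1753] yaw 86.05 t 11.52 op 0.0439 q6 -0.58 F [ 0.8 -0.5 -2.9]
```

>>> play_rows(
  series=[-0.02,0.004,0,-4,0.8,-0.038,0.007,0,-8,0.8,-0.038,0.007,0.02,-8.5,0.8,-0.038,0.007,0.045,-8.5,0.8,-0.038,0.007,0.07,-8.5,0.8,-0.038,0.007,0.09,-8.5,0.8,-0.038,0.007,0.105,-8.5,0.8,-0.038,0.007,0.11,-8.5,0.8,-0.038,0.007,0.11,-8.5,0.8,-0.038,0.007,0.11,-8.5,0.8],
)

```text
clock: 12.35
eef_pos: [0.4862, -0.3353, 0.0679]
tool_rot: [-3.14, -0.002, 1.644]
ft_force: [0.4, 0.3, -2.6]
opening: 0.0437
grip_force: 30.0
```

```bash
python3 -c "
from h import *
import math
go(.4873,-.3377,.042,math.radians(94.65))
c=manip.get_calibration('wrist'); im=manip.get_image('wrist'); cv2.imwrite('pics/w4.png',im); np.save('w4.npy',c,allow_pickle=True); print(pix(c,(.4745,-.1823,.013)))
go(.4873,-.3377,.042,math.radians(94.65))"
```

```text
shift [-0.0025  0.0009  0.0259] turn -0.4 rows>= 1 | at [ 0.4862 -0.3353  0.0679] yaw 94.22 t 12.35 op 0.0437 q6 -0.76 F [ 0.4  0.3 -2.6]
[323.05035892 -13.74811154]
shift [-0.0018  0.0001  0.0273] turn -0.4 rows>= 1 | at [ 0.487  -0.3359  0.0693] yaw 94.22 t 12.4 op 0.0438 q6 -0.76 F [-0.   0.4 -2.5]
```

View pics/w4.png

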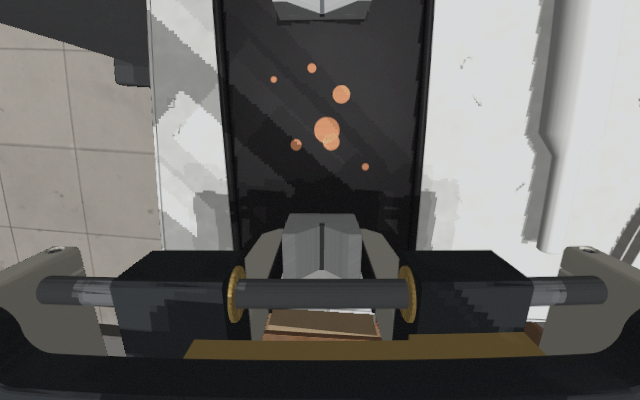

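The view shows the low block at the far end, groove at about (322,12), the tray rim edges left at about 218 and right at about 432, and the held tall block at (321,245). I'll check centring by rays.

Run:
```python
from h import *
c=np.load("w4.npy",allow_pickle=True).item()
im=cv2.imread("pics/w4.png"); g=cv2.cvtColor(im,cv2.COLOR_BGR2GRAY).astype(int)
for r in(16,60,110,150,170):
    row=g[r]; d=np.diff(cv2.blur(row.astype(np.float32).reshape(1,-1),(3,1)).ravel())
    L=195+np.argmin(d[195:245]); R=415+np.argmax(d[415:445])
    A,B=on(c,(L+.5,r),.014)[:2],on(c,(R+.5,r),.014)[:2]; print(r,L,R,A,B,(A+B)/2,np.linalg.norm(B-A))
print(g[14,300:345]); print(on(c,(322,14),.013))
b=on(c,(273,2),.033),on(c,(371,2),.033);print(b,(b[0]+b[1])/2)
```

```text
16 212 433 [ 0.40752498 -0.20342126] [ 0.54377102 -0.19344097] [ 0.475648   -0.19843112] 0.1366110922860863
60 215 430 [ 0.40933687 -0.22887793] [ 0.54575437 -0.21886618] [ 0.47754562 -0.22387206] 0.1367843921837026
110 219 426 [ 0.41172429 -0.25949221] [ 0.54793986 -0.24947136] [ 0.47983207 -0.25448178] 0.13658366389096388
150 223 424 [ 0.41417474 -0.28557078] [ 0.55076659 -0.27549362] [ 0.48247066 -0.2805322 ] 0.13696307331603527
170 225 422 [ 0.41541603 -0.2992471 ] [ 0.55159769 -0.28919198] [ 0.48350686 -0.29421954] 0.13655236368429916
[74 72 73 76 74 73 74 73 73 73 73 74 73 72 73 73 74 74 74 65 37 37 38 37
 52 74 75 73 74 76 74 74 72 74 74 75 75 75 73 71 75 72 73 75 79]
[ 0.47500157 -0.19773649  0.013     ]
(array([ 0.4481577 , -0.20042193,  0.033     ]), array([ 0.50193045, -0.19649657,  0.033     ])) [ 0.47504408 -0.19845925  0.033     ]
```

>>> play_rows(
  series=[-0.001,0,0.008,-0.4,0.8,-0.002,0,0.016,-0.4,0.8,-0.002,0,0.022,-0.4,0.8,-0.002,0,0.024,-0.4,0.8,-0.002,0,0.024,-0.4,0.8,-0.002,0,0.024,-0.4,0.8],
)

```text
clock: 12.9
eef_pos: [0.4869, -0.3377, 0.0449]
tool_rot: [-3.141, -0.0, 1.651]
ft_force: [0.9, -0.5, -2.6]
opening: 0.0437
grip_force: 30.0
```

>>> play_rows(
  series=[0,0,0.0015,0,0.8,0,0,0.003,0,0.8,0,0,0.003,0,0.8],
)

```text
clock: 13.15
eef_pos: [0.4874, -0.3381, 0.0424]
tool_rot: [3.141, 0.001, 1.651]
ft_force: [0.4, 0.6, -2.9]
opening: 0.0437
grip_force: 30.0
```

>>> play_rows(
  series=[0,0,0.001,0,0.8,0,0,0.0015,0,0.8,0,0,0.0015,0,0.8],
)

```text
clock: 13.4
eef_pos: [0.4874, -0.3381, 0.0423]
tool_rot: [3.141, 0.001, 1.652]
ft_force: [-5.0, 3.4, 9.8]
opening: 0.0439
grip_force: 30.0
```

>>> play_rows(
  series=[0,0,0,0,0.32,0,0,0,0,0.32,0,0,0,0,0.32,0,0,-0.01,0,0.32,0,0,-0.035,0,0.32,0,0,-0.065,0,0.3,0,0,-0.1,0,0.2,0,0,-0.13,0,0,0,0,-0.15,0,0,0,0,-0.15,0,0],
)

```text
clock: 14.23
eef_pos: [0.4895, -0.3399, 0.198]
tool_rot: [3.134, 0.007, 1.651]
ft_force: [0.9, 0.2, 0.9]
opening: 0.087
grip_force: 0.0
```

```bash
python3 -c "
from h import *
import math
go(.6438,-.2166,.18,math.radians(94.6))"
```

```text
shift [0.1106 0.1636 0.0184] turn 0.0 rows>= 5 | at [ 0.4895 -0.3399  0.198 ] yaw 94.62 t 14.23 op 0.087 q6 -0.77 F [0.9 0.2 0.9]
```

>>> play_rows(
  series=[0.018,0.027,0,0,0,0.037,0.055,0,0,0,0.055,0.082,0,0,0,0.074,0.11,0,0,0,0.092,0.137,0,0,0,0.11,0.163,0,0,0,0.11,0.163,0,0,0,0.11,0.163,0,0,0],
)

```text
clock: 14.9
eef_pos: [0.6413, -0.2133, 0.1898]
tool_rot: [-3.141, -0.001, 1.654]
ft_force: [0.3, -0.7, 0.6]
opening: 0.0931
grip_force: 0.0
```

```bash
python3 -c "
from h import *
import math
go(.6438,-.2166,.028,math.radians(94.6))
c=manip.get_calibration('wrist'); im=manip.get_image('wrist'); np.save('w5.npy',c,allow_pickle=True);cv2.imwrite('pics/w5.png',im)
print(pix(c,(.638,-.141,.018)),pix(c,(.646,-.2445,.018)))"
```

```text
shift [-0.0036  0.0024  0.1618] turn 0.2 rows>= 4 | at [ 0.6413 -0.2133  0.1898] yaw 94.78 t 14.9 op 0.0931 q6 -0.48 F [ 0.3 -0.7  0.6]
[325.44890617 123.94828113] [324.59503558 216.70333941]
```

View pics/w5.png

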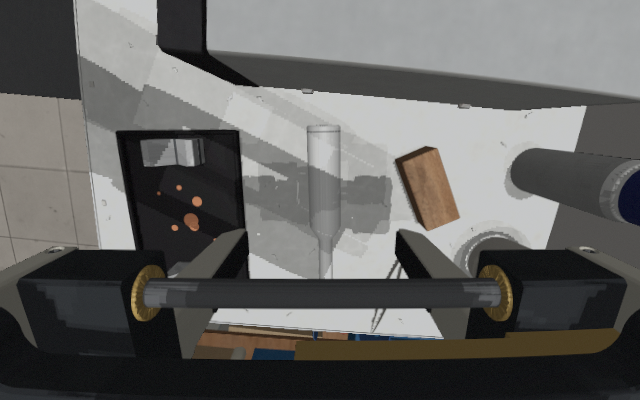

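The view shows the mandrel's thick part between columns 308 and 341, its end face at rows 125–131 and the step at row ~208. The wood block is at (428,188).

```bash
python3 -c "
from h import *
import math
c=np.load('w5.npy',allow_pickle=True).item()
for u,z in[((324.5,126),.02),((324.5,131),.02),((308,145),.018),((341,145),.018),((309,200),.018),((340.5,200),.018),((324.5,207),.036),((324.5,238),.016)]: print(u,on(c,u,z)[:2])
im=cv2.imread('pics/w5.png');g=cv2.cvtColor(im,cv2.COLOR_BGR2GRAY)
print(g[145,298:352]);print(g[198,298:352]);print(g[115:140,324])"
```

```text
(324.5, 126) [ 0.63715532 -0.14320107]
(324.5, 131) [ 0.6375984  -0.14835955]
(308, 145) [ 0.62105611 -0.16463187]
(341, 145) [ 0.65671883 -0.16165087]
(309, 200) [ 0.62658641 -0.22606965]
(340.5, 200) [ 0.66233164 -0.22308007]
(324.5, 207) [ 0.64427235 -0.22767488]
(324.5, 238) [ 0.64825186 -0.271684  ]
[194 194 191 189 190 189 189 189 188 123 136 149 162 169 176 183 186 192
 194 196 194 199 199 198 199 199 198 199 199 199 198 197 193 178 177 173
 168 163 158 152 140 129 149 172 174 179 181 180 173 172 171 170 169 169]
[114 114 109 110 110 109 109 111 110 110 107  89  95 101 105 109 110 113
 116 117 117 115 119 124 120 123 122 120 124 123 121 121 120 117 115 114
 111 109 107 104  99  94  92 106 109 110 112 111 110 110 110 111 112 111]
[190 190 189 189 188 188 182 172 172 160 143 172 195 198 198 188 153 169
 198 198 197 196 197 196 197]
```

>>> play_rows(
  series=[-0.001,0.001,0.03,0,0,-0.002,0.0025,0.065,0,0,-0.002,0.0025,0.095,0,0,-0.002,0.0025,0.12,0,0,-0.002,0.0025,0.14,0,0,-0.002,0.0025,0.15,0,0,-0.002,0.0025,0.155,0,0,-0.002,0.0025,0.155,0,0],
)

```text
clock: 15.62
eef_pos: [0.6423, -0.2174, 0.0349]
tool_rot: [-3.14, -0.001, 1.65]
ft_force: [1.2, -0.2, 0.8]
opening: 0.0929
grip_force: 0.0
```

>>> play_rows(
  series=[0.002,0.001,0.003,0,0,0.002,0.001,0.005,0,0.3,0.002,0.001,0.005,0,0.5,0.002,0.001,0.005,0,0.8,0.002,0.001,0.005,0,0.8,0.002,0.001,0.005,0,0.8,0.002,0.001,0.005,0,0.8,0.002,0.001,0.005,0,0.8,0.002,0.001,0.005,0,0.8,0.002,0.001,0.005,0,0.8],
)

```text
clock: 16.45
eef_pos: [0.6441, -0.2148, 0.0306]
tool_rot: [3.142, -0.0, 1.651]
ft_force: [0.7, 0.5, -0.0]
opening: 0.0376
grip_force: 0.0
```

>>> play_rows(
  series=[0,0,-0.01,0,0.8,0,0,-0.03,0,0.8,0,0,-0.06,0,0.8,0,0,-0.085,0,0.8,0,0,-0.1,0,0.8,0,0,-0.1,0,0.8,0,0,-0.1,0,0.8],
)

```text
clock: 17.03
eef_pos: [0.6445, -0.215, 0.1311]
tool_rot: [3.14, 0.001, 1.651]
ft_force: [-0.5, -0.4, -4.9]
opening: 0.0358
grip_force: 29.9
```

```bash
python3 -c "
from h import *
import math
# tray O (.4807,-.260) grip at +28 along y_t
go(.4807-.082*.028,-.260+.9966*.028,.13,math.radians(94.7))"
```

```text
shift [-0.0037 -0.1669  0.0009] turn -0.1 rows>= 5 | at [ 0.6445 -0.215   0.1311] yaw 94.62 t 17.03 op 0.0358 q6 -0.48 F [-0.5 -0.4 -4.9]
```

>>> play_rows(
  series=[0,-0.025,0,0,0.8,-0.001,-0.055,0,0,0.8,-0.002,-0.085,0,0,0.8,-0.003,-0.115,0,0,0.8,-0.0035,-0.145,0,0,0.8,-0.0035,-0.16,0,0,0.8,-0.0035,-0.166,0,0,0.8,-0.0035,-0.166,0,0,0.8,-0.0035,-0.166,0,0,0.8],
)

```text
clock: 17.78
eef_pos: [0.4789, -0.2314, 0.1296]
tool_rot: [-3.141, -0.001, 1.651]
ft_force: [1.0, 0.4, -4.1]
opening: 0.0355
grip_force: 29.9
```

```bash
python3 -c "
from h import *
import math
go(.4807-.082*.028,-.260+.9966*.028,.075,math.radians(94.7))
print(manip.state()['torque'])
c=manip.get_calibration('wrist'); im=manip.get_image('wrist'); np.save('w6.npy',c,allow_pickle=True);cv2.imwrite('pics/w6.png',im); c2=manip.get_calibration('scene'); s=manip.get_image('scene')
b=cv2.resize(s[230:400,300:560],None,fx=2.4,fy=2.4,interpolation=cv2.INTER_CUBIC); a=cv2.resize(im[:260,180:470],(214,192)); o=np.zeros((b.shape[0]+192,b.shape[1],3),np.uint8); o[:192,:214]=a;o[192:]=b; cv2.imwrite('pics/c6.png',o); print(o.shape)"
```

```text
shift [-0.0007 -0.0005  0.0546] turn -0.1 rows>= 2 | at [ 0.4789 -0.2314  0.1296] yaw 94.59 t 17.78 op 0.0355 q6 -0.63 F [ 1.   0.4 -4.1]
[-1.58301471e-01  1.96339126e-02  3.27223946e-05]
(600, 624, 3)
```

View pics/c6.png

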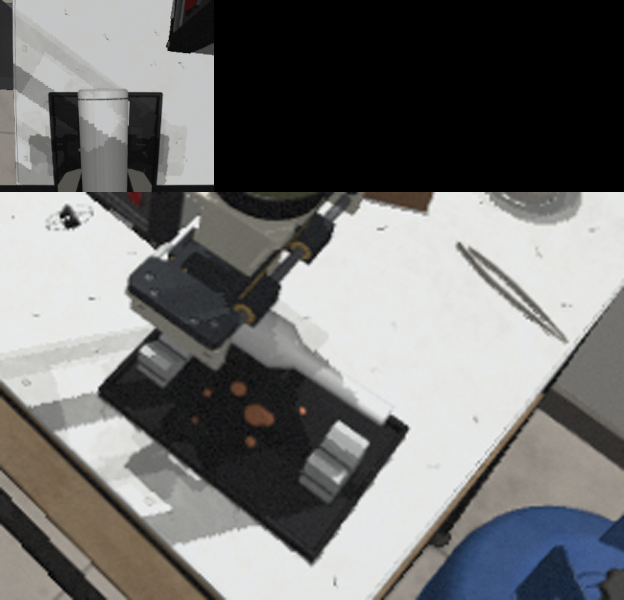

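The wrist crop shows the thick end over the tray's left end at row ~122. The scene crop shows the thin end at about (460,321), the tall block at the right end and the low block at the left.

```bash
python3 -c "
from h import *
c=np.load('w6.npy',allow_pickle=True).item(); s=manip.get_calibration('scene')
im=cv2.imread('pics/w6.png');g=cv2.cvtColor(im,cv2.COLOR_BGR2GRAY)
print(g[105:145,320]); r=g[150];print(r[270:365])
for y in(120,123,127,132): print(y,on(c,(320,y),.117))
for u in((460.4,320.8),(463,316),(457,325)): print(on(s,u,.117))
print(pix(s,(.4807+.082*.1,-.26-.0997,.117)),pix(c,(.4807-.082*.1,-.26+.0997,.117)))"
```

```text
[183 175 175 175 175 175 174 175 175 175 175 175 174 176 167 157 166 167
 182 197 197 197 197 197 197 197 197 197 162  80 144 187 197 197 197 197
 196 197 197 197]
[ 22  24  25  24  22  21  21  25  24  26  24  25  25  24  22  24  77 126
 135 144 154 158 163 167 170 174 178 181 182 186 187 189 190 191 194 193
 189 193 195 197 197 198 197 197 197 196 197 197 198 197 197 197 197 197
 197 197 197 197 197 197 197 197 196 183 178 178 178 177 175 173 171 168
 166 163 160 158 156 154 148 143 137 130 124 139 156  82  36  36  33  36
  36  35  36  35  37]
120 [ 0.47084285 -0.15815439  0.117     ]
123 [ 0.47096204 -0.15966539  0.117     ]
127 [ 0.47112179 -0.16169077  0.117     ]
132 [ 0.47132284 -0.16424004  0.117     ]
[ 0.49466635 -0.35403058  0.117     ]
[ 0.50513063 -0.35199253  0.117     ]
[ 0.48431323 -0.35449548  0.117     ]
[461.24704557 325.30037518] [322.83924742 124.48997265]
```

>>> play_rows(
  series=[0,0.001,0.015,0,0.8,0,0.001,0.035,0,0.8,0,0.001,0.053,0,0.8,0,0.001,0.065,0,0.8,0,0.001,0.069,0,0.8,0,0.001,0.069,0,0.8,0,0.001,0.069,0,0.8],
)

```text
clock: 18.47
eef_pos: [0.4805, -0.2317, 0.0621]
tool_rot: [3.141, 0.0, 1.652]
ft_force: [-0.1, -0.3, -4.2]
opening: 0.0352
grip_force: 29.9
```

>>> play_rows(
  series=[0,-0.0015,0.003,0,0.8,0,-0.0015,0.006,0,0.8,0,-0.0015,0.008,0,0.8,0,-0.0015,0.009,0,0.8,0,-0.0015,0.009,0,0.8,0,-0.0015,0.009,0,0.8],
)

```text
clock: 18.97
eef_pos: [0.4787, -0.2318, 0.0529]
tool_rot: [3.141, 0.0, 1.651]
ft_force: [0.4, -0.7, -2.8]
opening: 0.0352
grip_force: 29.9
```

>>> play_rows(
  series=[0,0,0.001,0,0.8,0,0,0.002,0,0.8,0,0,0.002,0,0.8,0,0,0.002,0,0.8],
)

```text
clock: 19.3
eef_pos: [0.4793, -0.2319, 0.0522]
tool_rot: [3.14, 0.001, 1.651]
ft_force: [-2.8, 2.3, 8.3]
opening: 0.0353
grip_force: 29.9
```

>>> play_rows(
  series=[0,0,0,0,0.55,0,0,0,0,0.5,0,0,0,0,0.4,0,0,0,0,0.3,0,0,0,0,0.3,0,0,-0.01,0,0.3,0,0,-0.035,0,0.3,0,0,-0.065,0,0.2,0,0,-0.1,0,0,0,0,-0.13,0,0,0,0,-0.15,0,0,0,0,-0.15,0,0],
)

```text
clock: 20.3
eef_pos: [0.481, -0.2332, 0.2076]
tool_rot: [3.134, 0.006, 1.651]
ft_force: [1.0, -0.7, 1.0]
opening: 0.0914
grip_force: 0.0
```

```bash
python3 -c "
from h import *
import math
go(.457,.1761,.20,math.radians(94.7))"
```

```text
shift [0.4099 0.009  0.0053] turn -0.1 rows>= 10 | at [ 0.481  -0.2332  0.2076] yaw 94.62 t 20.3 op 0.0914 q6 -0.63 F [ 1.  -0.7  1. ]
```

>>> play_rows(
  series=[0.035,0.001,0,7,0,0.07,0.002,0,14,0,0.105,0.002,0,21,0,0.14,0.003,0,28,0,0.175,0.004,0,35,0,0.21,0.005,0,42,0,0.245,0.005,0,49,0,0.28,0.006,0,56,0,0.315,0.007,0,63,0,0.35,0.008,0,70,0,0.38,0.009,0,77,0,0.41,0.009,0,84,0],
)

```text
clock: 21.3
eef_pos: [0.4539, 0.1779, 0.2005]
tool_rot: [-3.142, 0.0, 0.264]
ft_force: [0.8, 0.5, 0.1]
opening: 0.0932
grip_force: 0.0
```

>>> play_rows(
  series=[0,0,0,6,0,0,0,0,6,0,0,0,0,6,0],
)

```text
clock: 21.55
eef_pos: [0.4542, 0.1761, 0.2003]
tool_rot: [3.141, 0.001, 0.169]
ft_force: [0.6, -0.2, 1.0]
opening: 0.0933
grip_force: 0.0
```

Run:
```python
from h import *
import math
c=manip.get_calibration('wrist'); im=manip.get_image('wrist'); np.save('w7.npy',c,allow_pickle=True);cv2.imwrite('pics/w7.png',im)
t=manip.get_image('top'); cv2.imwrite('pics/t7.png',t); s=manip.get_image('scene'); cv2.imwrite('pics/s7.png',s)
a=cv2.resize(im,(480,300)); b=cv2.resize(s[220:400,300:500],(333,300)); cv2.imwrite('pics/c7.png',np.hstack([a,b[:,:320]]))
go(.457,.1761,.032,math.radians(4.6)); print(pix(c,(.457,.176,.066)))
```

```text
shift [ 0.0025 -0.0005  0.1685] turn 4.9 rows>= 5 | at [0.4547 0.1752 0.2005] yaw 9.52 t 21.7 op 0.0928 q6 1.67 F [-0.1 -0.  -0. ]
[321.58351807 194.8260406 ]
```

View pics/c7.png

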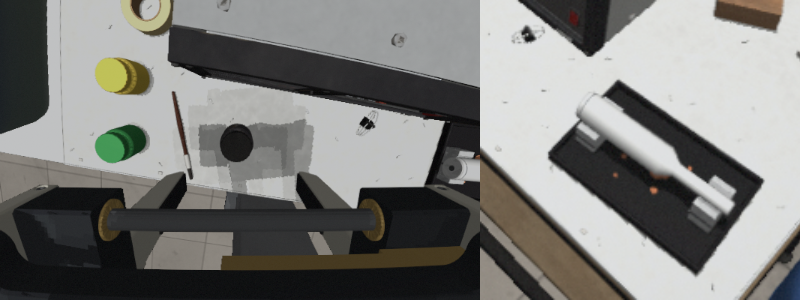

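The mandrel rests level in both blocks with its thick end left. The jar lid is at about (315,191) in the wrist image.

Run:
```python
from h import *
import math
c=np.load('w7.npy',allow_pickle=True).item(); im=cv2.imread('pics/w7.png')
g=cv2.cvtColor(im,cv2.COLOR_BGR2GRAY); m=((g<60)*255).astype(np.uint8); m[:155]=0;m[235:]=0;m[:,:280]=0;m[:,355:]=0
k=max(cv2.findContours(m,0,2)[0],key=cv2.contourArea); print(cv2.boundingRect(k),cv2.minEnclosingCircle(k))
x,y,w,h=cv2.boundingRect(k)
for z in(.066,.04): print(on(c,(x+w/2,y+h/2),z), on(c,(x,y+h/2),z)[:2],on(c,(x+w,y+h/2),z)[:2],on(c,(x+w/2,y),z)[:2])
go(*on(c,(x+w/2,y+h/2),.066)[:2],.032)
# brush
hsv=cv2.cvtColor(im,cv2.COLOR_BGR2HSV)
b=cv2.inRange(im,(0,0,0),(110,110,150)); b[:110]=0;b[245:]=0;b[:,:215]=0;b[:,262:]=0
kk=max(cv2.findContours(b,0,2)[0],key=cv2.contourArea); r=cv2.minAreaRect(kk); print(r,[on(c,p,.005)[:2].round(4) for p in cv2.boxPoints(r)])
```

```text
(293, 166, 45, 50) ((315.69293212890625, 190.31881713867188), 25.12347412109375)
[0.45984339 0.18261626 0.066     ] [0.45609407 0.2046637 ] [0.46359686 0.16057648] [0.48442593 0.18667182]
[0.45382934 0.18213994 0.04      ] [0.44972495 0.20627539] [0.45793829 0.15801288] [0.48073999 0.18657959]
shift [ 0.0064 -0.0065  0.1685] turn 0.0 rows>= 5 | at [0.4547 0.1752 0.2005] yaw 9.52 t 21.7 op 0.0928 q6 1.67 F [-0.1 -0.  -0. ]
((242.71475219726562, 180.25210571289062), (119.63606262207031, 7.098580360412598), 78.46537780761719) [array([0.5086, 0.2947]), array([0.5115, 0.2869]), array([0.3727, 0.2435]), array([0.3693, 0.2521])]
```

>>> play_rows(
  series=[0.004,-0.006,0.02,0,0,0.004,-0.006,0.05,0,0,0.004,-0.006,0.08,0,0,0.004,-0.006,0.11,0,0,0.004,-0.006,0.135,0,0,0.004,-0.006,0.155,0,0,0.004,-0.006,0.165,0,0,0.004,-0.006,0.167,0,0,0.004,-0.006,0.167,0,0],
)

```text
clock: 22.45
eef_pos: [0.4575, 0.1821, 0.0336]
tool_rot: [3.141, 0.001, 0.165]
ft_force: [0.9, 0.4, 0.8]
opening: 0.0929
grip_force: 0.0
```

>>> play_rows(
  series=[0,0,0,0,0.2,0,0,0,0,0.3,0,0,0,0,0.4,0,0,0,0,0.5,0,0,0,0,0.7,0,0,0,0,0.7,0,0,0,0,0.7,0,0,0,0,0.7,0,0,0,0,0.7,0,0,0,0,0.7],
)

```text
clock: 23.28
eef_pos: [0.4576, 0.1828, 0.0338]
tool_rot: [-3.141, -0.0, 0.165]
ft_force: [-0.4, 0.3, 2.5]
opening: 0.0482
grip_force: 30.0
```

Held at 48 mm. Lift and carry high.

>>> play_rows(
  series=[0,0,-0.01,0,0.7,0,0,-0.03,0,0.7,0,0,-0.055,0,0.7,0,0,-0.085,0,0.7,0,0,-0.115,0,0.7,0,0,-0.145,0,0.7,0,0,-0.175,0,0.7,0,0,-0.2,0,0.7,0,0,-0.22,0,0.7,0,0,-0.23,0,0.7,0,0,-0.23,0,0.7,0,0,-0.23,0,0.7],
)

```text
clock: 24.28
eef_pos: [0.4575, 0.1826, 0.2633]
tool_rot: [3.142, 0.0, 0.165]
ft_force: [-0.3, 0.8, -1.5]
opening: 0.048
grip_force: 30.0
```

```bash
python3 -c "
from h import *
import math
go(.6023,-.250,.26,math.radians(4.7))"
```

```text
shift [0.072  0.4505 0.0033] turn 4.7 rows>= 11 | at [0.4575 0.1826 0.2633] yaw 9.43 t 24.28 op 0.048 q6 1.68 F [-0.3  0.8 -1.5]
```

>>> play_rows(
  series=[0.003,0.02,0,0.4,0.7,0.01,0.06,0,0.8,0.7,0.016,0.1,0,1.2,0.7,0.022,0.14,0,1.6,0.7,0.029,0.18,0,2,0.7,0.035,0.22,0,2.4,0.7,0.042,0.26,0,2.8,0.7,0.048,0.3,0,3.2,0.7,0.054,0.34,0,3.6,0.7,0.061,0.38,0,4,0.7,0.067,0.42,0,4.4,0.7,0.072,0.45,0,4.7,0.7],
)

```text
clock: 25.28
eef_pos: [0.6015, -0.2522, 0.2601]
tool_rot: [-3.14, 0.004, 0.081]
ft_force: [0.8, 0.4, -1.4]
opening: 0.0481
grip_force: 30.0
```

>>> play_rows(
  series=[0,0,0.02,0,0.7,0,0,0.05,0,0.7,0,0,0.08,0,0.7,0,0,0.11,0,0.7,0,0,0.14,0,0.7,0,0,0.165,0,0.7,0,0,0.18,0,0.7,0,0,0.185,0,0.7,0,0,0.185,0,0.7,0,0,0.185,0,0.7],
)

```text
clock: 26.12
eef_pos: [0.6019, -0.2492, 0.0781]
tool_rot: [-3.141, 0.001, 0.083]
ft_force: [-0.3, -0.4, -0.2]
opening: 0.0478
grip_force: 30.0
```

```bash
python3 -c "
from h import *
import math
go(.6023,-.250,.035,math.radians(4.7))
c=manip.get_calibration('wrist'); im=manip.get_image('wrist'); np.save('w8.npy',c,allow_pickle=True);cv2.imwrite('pics/w8.png',im)
print(pix(c,(.6023-.054*.9966,-.25-.054*.082,.014)))"
```

```text
shift [0.0003 0.0009 0.0431] turn 0.0 rows>= 2 | at [ 0.6019 -0.2492  0.0781] yaw 4.74 t 26.12 op 0.0478 q6 1.02 F [-0.3 -0.4 -0.2]
[321.91100191 282.95671323]
```

View pics/w8.png

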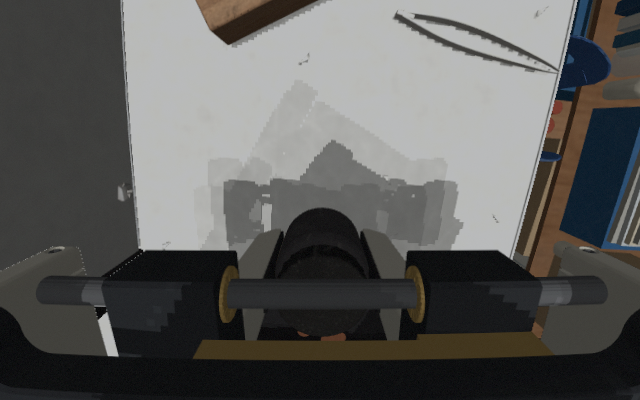

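The view shows the jar upright between the pads with clear bench behind it; I'll lower it.

>>> play_rows(
  series=[0,0.0005,0.01,0,0.7,0,0.0005,0.022,0,0.7,0,0.0005,0.032,0,0.7,0,0.0005,0.039,0,0.7,0,0.0005,0.042,0,0.7,0,0.0005,0.042,0,0.7,0,0.0005,0.042,0,0.7],
)

```text
clock: 26.75
eef_pos: [0.6023, -0.2498, 0.0363]
tool_rot: [-3.141, 0.001, 0.083]
ft_force: [-0.0, 0.3, -1.3]
opening: 0.0481
grip_force: 30.0
```

>>> play_rows(
  series=[0,0,0.001,0,0.7,0,0,0.002,0,0.7,0,0,0.002,0,0.7],
)

```text
clock: 27.0
eef_pos: [0.6027, -0.25, 0.035]
tool_rot: [3.141, -0.001, 0.083]
ft_force: [0.6, -0.6, -1.6]
opening: 0.0481
grip_force: 30.0
```

>>> play_rows(
  series=[0,0,0.001,0,0.7,0,0,0.0015,0,0.7,0,0,0.0015,0,0.7],
)

```text
clock: 27.25
eef_pos: [0.6027, -0.25, 0.0338]
tool_rot: [3.141, -0.001, 0.083]
ft_force: [-1.4, 0.6, 3.5]
opening: 0.048
grip_force: 30.0
```

>>> play_rows(
  series=[0,0,0,0,0.4,0,0,0,0,0.3,0,0,0,0,0.2,0,0,0,0,0.2,0,0,0,0,0.2,0,0,-0.02,0,0.2,0,0,-0.05,0,0.2,0,0,-0.085,0,0.2,0,0,-0.125,0,0.2,0,0,-0.165,0,0.2,0,0,-0.2,0,0.2,0,0,-0.22,0,0.2],
)

```text
clock: 28.25
eef_pos: [0.6038, -0.2506, 0.2591]
tool_rot: [3.138, -0.006, 0.083]
ft_force: [-0.4, -0.4, 0.4]
opening: 0.0745
grip_force: 0.0
```

```bash
python3 -c "
from h import *
import math
go(.4405,.2693,.25,math.radians(17.2))"
```

```text
shift [-0.1198 -0.5316  0.0065] turn -12.5 rows>= 14 | at [ 0.6038 -0.2506  0.2591] yaw 4.74 t 28.25 op 0.0745 q6 1.02 F [-0.4 -0.4  0.4]
```

>>> play_rows(
  series=[-0.006,-0.026,0,-1,0.2,-0.014,-0.064,0,-2,0.2,-0.023,-0.102,0,-3,0.2,-0.031,-0.14,0,-4,0.2,-0.04,-0.178,0,-5,0.2,-0.049,-0.216,0,-6,0.2,-0.057,-0.254,0,-7,0.2,-0.066,-0.292,0,-8,0.2,-0.074,-0.33,0,-9,0.2,-0.083,-0.368,0,-10,0.2,-0.092,-0.406,0,-11,0.2,-0.1,-0.444,0,-12,0.2],
)

```text
clock: 29.25
eef_pos: [0.4651, 0.1859, 0.2534]
tool_rot: [-3.142, -0.001, 0.293]
ft_force: [1.2, 0.3, -0.8]
opening: 0.0746
grip_force: 0.0
```

```bash
python3 -c "
from h import *
import math
go(.4405,.2693,.15,math.radians(17.2))"
```

```text
shift [ 0.0005 -0.0869  0.1034] turn -0.4 rows>= 4 | at [0.4651 0.1859 0.2534] yaw 16.78 t 29.25 op 0.0746 q6 1.56 F [ 1.2  0.3 -0.8]
```

>>> play_rows(
  series=[0,-0.03,0,0,0.2,0,-0.06,0.01,0,0.2,0,-0.084,0.03,0,0.2,0,-0.084,0.06,0,0.2,0,-0.084,0.085,0,0.2,0,-0.084,0.1,0,0.2,0,-0.084,0.1,0,0.2,0,-0.084,0.1,0,0.2],
)

```text
clock: 29.92
eef_pos: [0.4412, 0.2645, 0.1526]
tool_rot: [3.141, 0.002, 0.292]
ft_force: [0.9, 0.3, 0.3]
opening: 0.074
grip_force: 0.0
```

Run:
```python
from h import *
import math
c=manip.get_calibration('wrist'); im=manip.get_image('wrist'); np.save('w9.npy',c,allow_pickle=True);cv2.imwrite('pics/w9.png',im)
go(.4405,.2693,.029,math.radians(17.2))
A,B=pix(c,(.510,.291,.005)),pix(c,(.371,.248,.005));print(A,B)
cv2.imwrite('pics/w9c.png',im[100:330,200:440].repeat(2,0).repeat(2,1))
```

```text
shift [-0.0004 -0.0048  0.125 ] turn -0.5 rows>= 3 | at [0.4422 0.2648 0.154 ] yaw 16.73 t 29.97 op 0.0742 q6 1.72 F [ 0.2  0.7 -0.2]
[315.4718791  121.32098716] [317.23892299 257.05185135]
```

View pics/w9c.png

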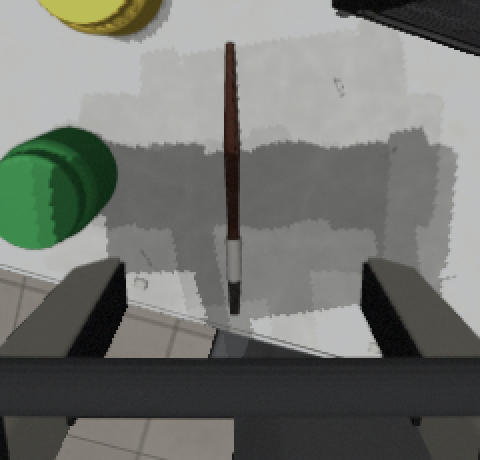

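The view shows the brush from its handle tip at (315.5,121) to its bristle tip at (317.5,256.5). That matches the predicted ends, so its middle is at (0.4405, 0.2693). The green jar is close, so I'll narrow the jaws before going down.

>>> play_rows(
  series=[0,-0.0045,0,0,0.66,0,-0.0045,0,0,0.66,0,-0.0045,0.01,0,0.66,0,-0.0045,0.03,0,0.66,0,-0.0045,0.05,0,0.66,0,-0.0045,0.07,0,0.66,0,-0.0045,0.09,0,0.66,0,-0.0045,0.105,0,0.66,0,-0.0045,0.115,0,0.66,0,-0.0045,0.119,0,0.66,0,-0.0045,0.119,0,0.66,0,-0.0045,0.119,0,0.66],
)

```text
clock: 30.97
eef_pos: [0.4411, 0.2693, 0.0348]
tool_rot: [-3.141, -0.001, 0.292]
ft_force: [0.0, 0.3, -0.8]
opening: 0.0317
grip_force: 0.0
```

```bash
python3 -c "
from h import *
import math
go(.4405,.2693,.0285,math.radians(17.2))"
```

```text
shift [-0.0006 -0.0002  0.0063] turn -0.5 rows>= 1 | at [0.4411 0.2693 0.0348] yaw 16.74 t 30.97 op 0.0317 q6 1.73 F [ 0.   0.3 -0.8]
```

>>> play_rows(
  series=[0,0,0.003,0,0.66,0,0,0.006,0,0.66,0,0,0.006,0,0.75,0,0,0.006,0,0.85,0,0,0.006,0,1,0,0,0.006,0,1,0,0,0.006,0,1,0,0,0.006,0,1,0,0,0.006,0,1,0,0,0.006,0,1],
)

```text
clock: 31.8
eef_pos: [0.4407, 0.2691, 0.0283]
tool_rot: [-3.142, -0.0, 0.292]
ft_force: [-0.6, -0.7, 1.8]
opening: 0.0077
grip_force: 30.0
```

>>> play_rows(
  series=[0,0,-0.01,0,1,0,0,-0.03,0,1,0,0,-0.055,0,1,0,0,-0.085,0,1,0,0,-0.12,0,1,0,0,-0.155,0,1,0,0,-0.19,0,1,0,0,-0.215,0,1,0,0,-0.23,0,1,0,0,-0.23,0,1,0,0,-0.23,0,1],
)

```text
clock: 32.72
eef_pos: [0.441, 0.2693, 0.2591]
tool_rot: [-3.141, -0.002, 0.292]
ft_force: [-0.8, 0.2, 0.6]
opening: 0.0079
grip_force: 30.0
```

Run:
```python
from h import *
import math
go(.6027,-.25,.26,math.radians(4.7))
c=manip.get_calibration('top'); t=manip.get_image('top'); cv2.imwrite('pics/t10.png',t)
# jar lid in the top view
print('pred',pix(c,(.6027,-.25,.066)))
g=cv2.cvtColor(t,cv2.COLOR_BGR2GRAY); m=((g<85)*255).astype(np.uint8); m[:140]=0;m[182:]=0;m[:,405:]=m[:,405:];m[:,:395]=0;m[:,460:]=0
for k in cv2.findContours(m,0,2)[0]:
    if cv2.contourArea(k)>40: 
        x,y,w,h=cv2.boundingRect(k); print((x,y,w,h),on(c,(x+w/2,y+h/2),.066))
        for z,u in((.066,(x+w/2,y)),(.066,(x+w/2,y+h)),(.066,(x,y+h/2)),(.066,(x+w,y+h/2))): print(on(c,u,z)[:2])
```

```text
shift [ 0.0053  0.5438 -0.0011] turn 12.0 rows>= 14 | at [0.441  0.2693 0.2591] yaw 16.74 t 32.72 op 0.0079 q6 1.73 F [-0.8  0.2  0.6]
pred [436.06275844 160.10811212]
(421, 153, 23, 21) [ 0.59463437 -0.24104019  0.066     ]
[ 0.62007922 -0.24206089]
[ 0.56929822 -0.24006191]
[ 0.59510501 -0.2132439 ]
[ 0.59417521 -0.26892705]
```

>>> play_rows(
  series=[0,0.026,0,1,1,0.001,0.065,0,2,1,0.001,0.104,0,3,1,0.002,0.143,0,4,1,0.002,0.182,0,5,1,0.002,0.221,0,6,1,0.003,0.26,0,7,1,0.003,0.299,0,8,1,0.004,0.338,0,9,1,0.004,0.377,0,10,1,0.005,0.416,0,11,1,0.005,0.45,0,12,1],
)

```text
clock: 33.77
eef_pos: [0.5741, -0.1626, 0.2552]
tool_rot: [-3.14, 0.004, 0.081]
ft_force: [1.0, 0.6, -0.2]
opening: 0.0081
grip_force: 30.0
```

```bash
python3 -c "
from h import *
import math
go(.6027,-.25,.16,math.radians(4.7))"
```

```text
shift [0.0217 0.0896 0.095 ] turn -0.1 rows>= 4 | at [ 0.5741 -0.1626  0.2552] yaw 4.64 t 33.77 op 0.0081 q6 1.13 F [ 1.   0.6 -0.2]
```

>>> play_rows(
  series=[0.007,0.03,0,0,1,0.014,0.06,0,0,1,0.021,0.089,0,0,1,0.021,0.089,0.02,0,1,0.021,0.089,0.05,0,1,0.021,0.089,0.07,0,1,0.021,0.089,0.075,0,1,0.021,0.089,0.075,0,1,0.021,0.089,0.075,0,1],
)

```text
clock: 34.52
eef_pos: [0.6029, -0.247, 0.1826]
tool_rot: [-3.141, 0.001, 0.083]
ft_force: [-0.5, 0.5, -0.3]
opening: 0.0079
grip_force: 30.0
```

```bash
python3 -c "
from h import *
import math
go(.6027,-.25,.097,math.radians(4.7))
c=manip.get_calibration('wrist'); im=manip.get_image('wrist'); np.save('w11.npy',c,allow_pickle=True);cv2.imwrite('pics/w11.png',im)
s=manip.get_image('scene'); cv2.imwrite('pics/s11.png',s); print(pix(c,(.6027,-.25,.066)))
a=im[130:320,200:440].repeat(2,0).repeat(2,1); b=cv2.resize(s[170:330,330:470],(333,380)); cv2.imwrite('pics/c11.png',np.hstack([a,b[:,:320]]))"
```

```text
shift [-0.0003  0.003   0.0856] turn 0.1 rows>= 3 | at [ 0.6029 -0.247   0.1826] yaw 4.75 t 34.52 op 0.0079 q6 1.02 F [-0.5  0.5 -0.3]
[324.123348   202.51371035]
```

View pics/c11.png

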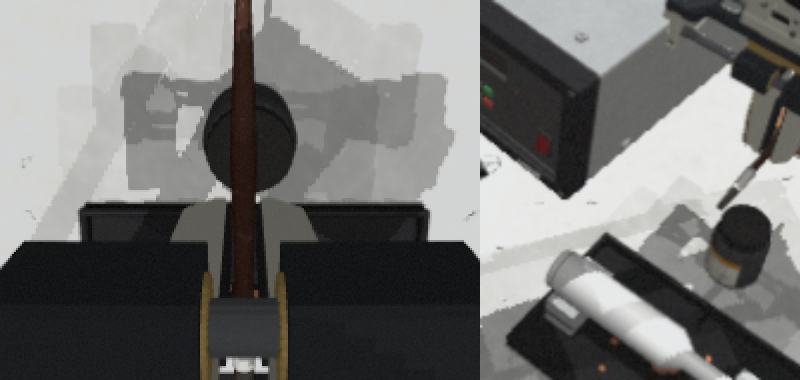

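```bash
python3 -c "
from h import *
c=np.load('w11.npy',allow_pickle=True).item(); s=manip.get_calibration('scene')
im=cv2.imread('pics/w11.png'); g=cv2.cvtColor(im,cv2.COLOR_BGR2GRAY)
print(g[170:232:1,310]); print(g[205,295:355])
for u in((325.3,207),(302,205),(348.5,205),(325,226)): print(u,on(c,u,.066)[:2])
for z in(.145,.152,.159,.166): print(z,pix(s,(.5296,-.253,z)))"
```

```text
[135 126 120 118 119 118  90  47  25  26  27  27  30  32  31  34  37  25
  16  19  23  32  30  30  30  31  30  29  33  30  32  32  30  28  33  30
  30  31  29  32  29  30  30  30  32  31  30  32  32  32  47 173 199 202
 202 204 203 202 174 119  92  93]
[145 145 147 146 138 138 133  54  23  31  30  31  29  31  31  30  29  30
  31  32  20  23  27  27  26  29  28  29  29  29  28  26  21  24  33  34
  32  31  32  34  33  34  32  31  35  32  30  32  33  30  29  31  63 115
 119 119 119 118 120 119]
(325.3, 207) [ 0.59841762 -0.25147932]
(302, 205) [ 0.59855756 -0.22943919]
(348.5, 205) [ 0.60217682 -0.27309247]
(325, 226) [ 0.57944038 -0.25282932]
0.145 [427.4328127  262.56846621]
0.152 [428.13285047 260.26250743]
0.159 [428.8421952  257.92446516]
0.166 [429.56102605 255.55368996]
```

The crop shows the brush level in the jaws and the lid spanning columns 302–348, bottom row 226, so the lid's centre is at (0.601, −0.251).

>>> play_rows(
  series=[-0.002,0.004,0.015,0,1,-0.002,0.004,0.035,0,1,-0.002,0.004,0.055,0,1,-0.002,0.004,0.07,0,1,-0.002,0.004,0.077,0,1,-0.002,0.004,0.079,0,1,-0.002,0.004,0.079,0,1,-0.002,0.004,0.079,0,1],
)

```text
clock: 35.28
eef_pos: [0.6026, -0.252, 0.106]
tool_rot: [3.14, -0.002, 0.083]
ft_force: [0.8, 0.4, 0.5]
opening: 0.0079
grip_force: 30.0
```

```bash
python3 -c "
from h import *
import math
go(.601,-.251,.0955,math.radians(4.7))"
```

```text
shift [-0.0015 -0.0011  0.0105] turn 0.0 rows>= 1 | at [ 0.6026 -0.252   0.106 ] yaw 4.75 t 35.28 op 0.0079 q6 1.01 F [0.8 0.4 0.5]
```

>>> play_rows(
  series=[-0.001,-0.001,0.004,0,1,-0.001,-0.001,0.008,0,1,-0.001,-0.001,0.01,0,1,-0.001,-0.001,0.01,0,1,-0.001,-0.001,0.01,0,1],
)

```text
clock: 35.7
eef_pos: [0.6009, -0.2509, 0.0947]
tool_rot: [3.141, -0.001, 0.083]
ft_force: [1.1, -0.8, 1.5]
opening: 0.0079
grip_force: 30.0
```

>>> play_rows(
  series=[0,0,0.0005,0,1,0,0,0.001,0,1,0,0,0.001,0,1],
)

```text
clock: 35.95
eef_pos: [0.6012, -0.251, 0.0946]
tool_rot: [3.141, -0.001, 0.083]
ft_force: [-1.6, 0.8, 9.1]
opening: 0.0077
grip_force: 30.0
```

>>> play_rows(
  series=[0,0,-0.0005,0,1,0,0,-0.0005,0,0.9,0,0,-0.0005,0,0.85,0,0,-0.0005,0,0.8,0,0,-0.0005,0,0.75,0,0,-0.0005,0,0.7,0,0,-0.0005,0,0.65,0,0,-0.0005,0,0.6,0,0,-0.0005,0,0.6],
)

```text
clock: 36.7
eef_pos: [0.6005, -0.2506, 0.0936]
tool_rot: [-3.142, 0.0, 0.083]
ft_force: [0.2, -0.8, 0.4]
opening: 0.0364
grip_force: 0.0
```

>>> play_rows(
  series=[0,0,-0.005,0,0.6,0,0,-0.015,0,0.6,0,0,-0.03,0,0.6,0,0,-0.05,0,0.6,0,0,-0.08,0,0.6,0,0,-0.11,0,0.6,0,0,-0.14,0,0.6,0,0,-0.15,0,0.6,0,0,-0.15,0,0.6,0,0,-0.15,0,0.6],
)

```text
clock: 37.53
eef_pos: [0.6008, -0.2508, 0.2442]
tool_rot: [3.141, -0.001, 0.083]
ft_force: [-0.7, 0.2, -1.0]
opening: 0.0372
grip_force: 0.0
```

Run:
```python
from h import *
go(.601,-.251,.24)
im=manip.get_image('wrist'); s=manip.get_image('scene'); cv2.imwrite('pics/s12.png',s); cv2.imwrite('pics/w12.png',im)
a=cv2.resize(im,(480,300)); b=cv2.resize(s[190:390,310:520],(315,300)); cv2.imwrite('pics/c12.png',np.hstack([a,b]))
```

```text
shift [0.0002 0.0003 0.0042] turn 0.0 rows>= 1 | at [ 0.6008 -0.2508  0.2442] yaw 4.74 t 37.53 op 0.0372 q6 1.01 F [-0.7  0.2 -1. ]
```

View pics/c12.png

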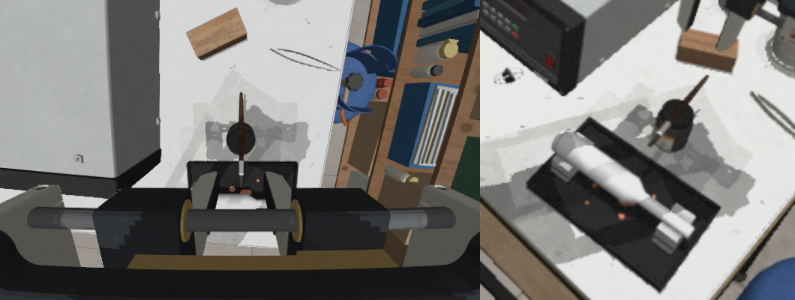

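The view shows the mandrel lying in both V-blocks with its thick end left. The jar stands upright behind the middle of the tray, and the brush lies balanced across its lid, from wrist pixel (241,95) to (241,182) in the crop. The gripper is clear, so I'm handing in.

```bash
python3 -c "
from station import manip
print(manip.job_done())"
```

```text
the job is handed in; nothing more can be done
None
```

The job is handed in at about 38 s of the 136 s allowed: the mandrel lies level in the two V-blocks with its thick end left, and the jar stands upright about 3 cm behind the middle of the tray with the brush balanced across its lid.

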